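# Bung the feed canister

### The arm

A 6-joint arm with a two-finger parallel gripper is mounted at the origin on the work surface. World frame = base frame: x ahead of the robot, y to its left, z up, the work surface at z = 0. Lengths are in m, angles in degrees, forces in N, time in s.
With the tool pointing down it reaches from about 0.25 to 0.725 m from the base axis. Payload 9.7 kg.
Tool frame: the origin (TCP) lies between the finger pads, 19 mm behind the fingertips; this is the grasp point; z points along the fingers, y is the line along which they close (so a half turn about z gives the same grasp; the last joint's range is limited). The gripper opens to 85 mm and grips with 20 to 120 N. Pads are 22 mm wide; open, the fingers measure 114 mm over their backs; the gripper's body (76 mm by 85 mm) begins 54 mm behind the grasp point. The pads swing forward as they close: fully open they stand 13 mm farther back than shut.
Start: joints at [-66.578, 4.979, 10.078, 95.1, 0, 90], TCP at [0.219, -0.505, 0.25] pointing down, gripper open.
Joint ranges: [-179.16, 179.16], [-48.56, 103.87], [-65.8, 70.77], [-126.05, 130.52], [-82.76, 87.17], [-180, 180]. Speed limits (degrees/s): [127.2, 127.2, 147.25, 180, 180, 180].

### API

Orientations are given as [roll, pitch, yaw] about the fixed x, y, z axes, in that order (R = Rz(yaw) Ry(pitch) Rx(roll)).
In Python, from workcell import * gives the robot as it stands.
- The arm moves only by the tool servo_tool, never from a script. Its argument "rows" is a list of rows, each an object with "offset": the shift along the tool's x, y, z as a fraction of full scale, a list of three; "yaw": the turn about the tool's z as a fraction of full scale; "claw": the closure, from 0 (fully open) to 1 (shut). A call has 1 to 12 rows; each row is the pose to reach, as a shift and turn from the pose commanded when the call began, along the tool's axes at that moment, turning the shorter way round; what a row does not reach only later rows make up. Full scale, the value 1, is 0.1 m for a shift and pi rad for a turn. A row lasts 1/8 s, in which the tool goes at most 62.5 mm and 10.7 degrees, less where a joint would pass 70% of its speed; a pose out of reach is approached as far as the arm can. A call with a number of a shift or a turn outside -1 to 1 is refused whole. A call with a gripper value outside its range is refused whole. The fingers move at their own pace and stop on an object; "squeeze" is the grip in N (left out, the last holds). Time passes only in rows, so rows that repeat a pose let the fingers close. It gives the time, the measured TCP pose, the force, the opening and the grip force at its end, in the units of the state.
- get_obs(): the state, without advancing time (a new reading comes with each control period).
- camera(name): name is "scene" or "top" or "wrist"; returns (picture, depth): 480x640x3 uint8, red, green, blue; 480x640 float32, m along the optical axis (not along the pixel's ray), 0 where there is no reading.
- camera_info(name): a dict with "fx", "fy", "cx", "cy" (pixels), "cam_to_world" (4x4, takes a point from camera to world coordinates); the wrist camera has in their place "hand_eye" (4x4, takes a point from camera to tool coordinates, whose origin is the TCP and whose axes are the flange's). Camera axes: x right, y up, looking along -z (the intrinsics and any distortion apply to the point x, -y, -z); pixel columns grow to the right and rows downward; lengths in m; the calibration is good to about 2 mm. A picture is of the moment at which its call begins: read the wrist's pose just before it. camera_info takes no time and is no camera call.
- job_done(): hands the job in; it is judged then, once.
The state is a dict: "time": time; "q": joint angles; "qd": joint speeds; "joint_efforts": joint torques, N m; "ee_pos": TCP position; "tcp_rot": TCP orientation; "wrist_force": force on the tool from outside, world axes, zero at the start; "torque": the same for the moment, N m; "opening": finger opening in m; "grasp_force": force on a finger pad.
Only numpy, scipy, OpenCV 4.12 (cv2) and the standard library are available. Lean on these libraries where they do the work, as an engineer would, in place of code of your own. Each camera call takes 0.05 s, during which the arm holds its last target. There are 200 camera calls.

### The job

The feed canister on the potting bench has been left open. Pick the one bung that fits its slanting filler neck, the middle-sized of the three rubber bungs standing in the crate of spares, and set it fully home in the neck before letting go of it. Leave the wide and the narrow bung standing where they are in the crate.

Things in the scene. Friction and masses are not known exactly. Their poses are not given: they have to be found in the camera images.
- bung: The bung to use: black rubber, 91 mm tall, upright in the crate. From below: tapered plug 45 mm tall (diameter 40 mm at the foot, 48 at the top), flange 66 mm diameter and 8 thick, round grip knob 32 mm diameter and 38 tall. Origin: centre of the foot; z along the axis towards the knob; its turn about z does not matter. About 0.15 kg.
- bung_seat (a point): Centre of the underside of the flange of that bung, 45 mm above its foot; its axes are those of the bung.
- bung_knob (a point): Point on the axis of that bung's knob, 77 mm above the foot (14 mm below the knob's top, 24 mm above the flange's top): a good place for the TCP.
- bung_wide: The wide bung, same form and height but plug 60 to 72 mm and flange 90 mm diameter; knob 32 mm. To be left alone. Origin: centre of the foot, z up.
- bung_narrow: The narrow bung, same form but only 74 mm tall: plug 30 to 36 mm diameter and 32 mm tall, flange 48 mm diameter, knob 26 mm diameter and 34 mm tall. To be left alone. Origin: centre of the foot, z up.
- crate: Grey open crate, fixed, 260 mm (its x) by 340 mm (its y), 70 mm high, walls and floor 5 mm. Origin: centre of its underside, z up. Left or right of the robot. The three bungs stand in it in any order, axes at least 120 mm apart; a tee, an elbow and a coupling, none higher than 42 mm, lie between them.
- canister: White low feed canister, fixed, on the other side from the crate: a box 220 mm (x, from -80 to +140 mm) by 200 mm (y) by 115 mm high, with a carry handle on top up to 153 mm high at x = +50 mm. Origin on its underside, z up; the neck leans to its -x, towards the robot.
- neck: The canister's round filler neck, white, leaning 35 degrees from vertical. Origin: centre of its open mouth (rim plane), 178 mm above the bench; z runs out of the mouth along the neck's axis. Bore 51 mm diameter, 55 mm deep; outside 66 mm diameter. The bung's flange rests on its rim.

How it is judged (in metres and radians):
On the way, in this order (a step that is already met when the one before it is completed fails the run):
1. The middle-sized bung is lifted out of the crate: its foot is more than 90 mm above the crate's underside (z of bung in the frame of crate above 0.09 m), for 0.2 s.
2. Held in the fingers, not dropped, it is set fully home in the neck: the centre of its flange's underside within 5 mm of the centre of the mouth, its axis within about 4.5 degrees of the neck's (distance between bung_seat and neck below 0.005 m and angle between the z axis of bung and the z axis of neck, either way round below 0.08 rad and z of bung_knob in the frame of neck above 0.02 m and contact force between the fingers and bung above 1 N), for 0.2 s.
At the end, for the whole second after the job is handed in: The middle-sized bung sits fully home in the neck, knob out: flange underside centre within 5 mm of the mouth centre, axis within 4.5 degrees of the neck's, at rest and let go. The other two bungs still stand, within 50 mm of where they stood (distance between bung_seat and neck below 0.005 m and angle between the z axis of bung and the z axis of neck, either way round below 0.08 rad and z of bung_knob in the frame of neck above 0.02 m and not (angle between bung_wide's own z axis and vertical above 0.5 rad or distance of bung_wide from where it was at the start of the episode above 0.05 m) and not (angle between bung_narrow's own z axis and vertical above 0.5 rad or distance of bung_narrow from where it was at the start of the episode above 0.05 m) and linear speed of bung below 0.02 m/s and contact force between the fingers and bung below 0.1 N); the robot touches nothing.
It fails at once if The wide bung is tipped by more than 0.5 rad (about 29 degrees) or moved more than 50 mm (angle between bung_wide's own z axis and vertical above 0.5 rad or distance of bung_wide from where it was at the start of the episode above 0.05 m).
It fails at once if The narrow bung is tipped by more than 0.5 rad (about 29 degrees) or moved more than 50 mm (angle between bung_narrow's own z axis and vertical above 0.5 rad or distance of bung_narrow from where it was at the start of the episode above 0.05 m).
It also fails if it takes over 43 s, if anything falls off the work surface, if the arm or the gripper's body presses on something with over 40 N, if the wrist force passes 120 N, or if a joint passes its speed limit or range.

## Working session

There is one attempt and no reset: what is moved stays moved. The work goes in short steps, Python scripts to look and compute and a tool call to move; the robot and the scene stay as the last step left them, time stands still between calls to the robot, and variables do not carry over. Pictures are saved under pics/ and viewed, at most 10 in all, crops included, and the job is handed in when it is done.

Besides the shell and the picture viewer there is one more tool, called after "Emit:" as name(argument=value, ...), one argument or row to a line, values as JSON. servo_tool: Moves the arm, as the interface text tells. Its arguments: {"type":"object","properties":{"rows":{"type":"array"},"squeeze":{"type":"number"}},"required":["rows"]}

```bash
ls; mkdir -p pics
python3 - <<'E'
from workcell import *
import cv2,numpy as np
o=get_obs();print(o)
for n in("scene","top","wrist"):
    print(n,camera_info(n))
for n in("scene","top"):
    p,d=camera(n);cv2.imwrite(f"pics/{n}0.png",p[:,:,::-1]);np.save(f"{n}0_d.npy",d);np.save(f"{n}0_p.npy",p);print((d>0).mean())
E
```

```text
pics
{'time': 0.0, 'q': array([-6.65772757e+01,  5.01212092e+00,  1.00337282e+01,  9.50992708e+01,
        1.33764877e-04,  9.00005376e+01]), 'qd': array([-0.03959474, -0.08917282, -0.0067158 , -0.04056282,  0.03810199,
        0.02214921]), 'joint_efforts': array([-5.24559189e-03, -5.20389318e+01,  4.64802647e+01,  1.64346228e-02,
       -1.80424149e-04, -6.05327244e-06]), 'ee_pos': array([ 0.21855057, -0.50448996,  0.24926675]), 'tcp_rot': array([-1.79922336e+02, -1.33036058e-04,  2.34221865e+01]), 'wrist_force': array([0.68218006, 0.33272882, 0.34519044]), 'torque': array([ 0.01954692,  0.0133308 , -0.02845852]), 'grasp_force': 0.0, 'opening': 0.08551393904748004}
scene {'fx': 494.7206359859662, 'fy': 494.7206359859662, 'cx': 326.1083006259726, 'cy': 248.13776180749372, 'cam_to_world': array([[-1.74620570e-02, -7.88083876e-01,  6.15320145e-01,
         1.17659727e+00],
       [ 9.99847182e-01, -1.42744885e-02,  1.00921355e-02,
        -1.28180027e-02],
       [ 8.29931078e-04,  6.15402343e-01,  7.88212705e-01,
         9.52582742e-01],
       [ 0.00000000e+00,  0.00000000e+00,  0.
[... 296 characters left out ...]
1685198e-03,
        -1.04138348e-02],
       [ 1.47571421e-06,  9.39682238e-02,  9.95575197e-01,
         1.12436676e+00],
       [ 0.00000000e+00,  0.00000000e+00,  0.00000000e+00,
         1.00000000e+00]])}
wrist {'fx': 380.37652251548036, 'fy': 380.37652251548036, 'cx': 320.1654876272894, 'cy': 242.97520221418569, 'hand_eye': array([[-1.12078409e-03,  9.47953582e-01,  3.18406581e-01,
         8.18553749e-02],
       [ 9.99999372e-01,  1.05467786e-03,  3.80010122e-04,
         2.82921317e-04],
       [ 2.44155837e-05,  3.18406807e-01, -9.47954168e-01,
        -1.24595280e-01],
       [ 0.00000000e+00,  0.00000000e+00,  0.00000000e+00,
         1.00000000e+00]])}
0.996005859375
0.99609375
```

View pics/scene0.png

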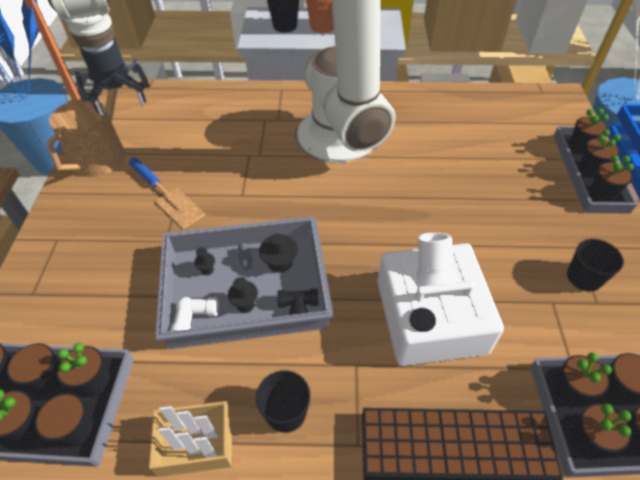

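View pics/top0.png

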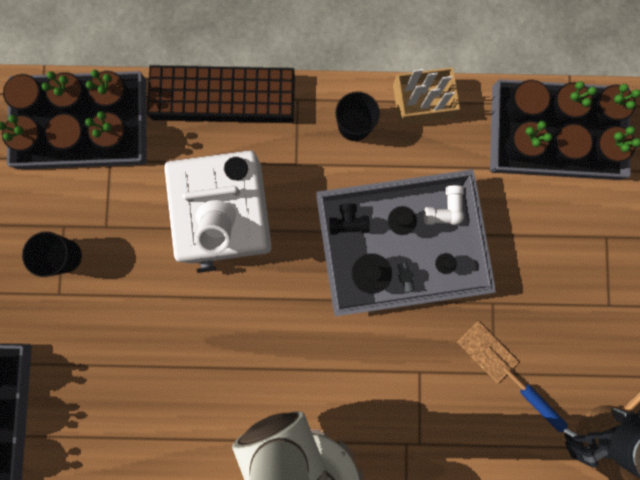

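Top view: the middle bung is at about (402,220), the wide one at (371,273) and the narrow one at (446,263). The canister's mouth is at about (212,237), leaning down-image towards the robot, and the crate is on the right (−y).

```bash
cat > h.py <<'E'
from workcell import *
import cv2,numpy as np
def cloud(d,info,T=None):
    v,u=np.mgrid[:d.shape[0],:d.shape[1]]
    P=np.stack([(u-info["cx"])/info["fx"]*d,-(v-info["cy"])/info["fy"]*d,-d],-1)
    T=info["cam_to_world"] if T is None else T
    return P@T[:3,:3].T+T[:3,3]
E
python3 - <<'E'
from h import *
np.set_printoptions(precision=4,suppress=True)
for n in("top","scene"):
    p=np.load(n+"0_p.npy").astype(int);d=np.load(n+"0_d.npy");W=cloud(d,camera_info(n))
    bench=W[(np.abs(W[...,0]-.35)<.03)&(np.abs(W[...,1])<.04)];print(n,"bench z",np.median(bench[:,2]))
    dark=(p.max(2)<75)
    for zl,zh in((.085,.115),(.068,.083)):
        m=(dark&(W[...,2]>zl)&(W[...,2]<zh)&(W[...,1]<0)&(W[...,0]>.3)&(W[...,0]<.75)&(d>0)).astype(np.uint8)
        k,l,s,c=cv2.connectedComponentsWithStats(m)
        for i in range(1,k):
            if s[i,4]>15:
                q=W[l==i];print(n,zl,s[i,4],c[i],np.median(q,0),(q.min(0)+q.max(0))/2,np.ptp(q,axis=0))
    # neck rim: top points in canister
    m=(W[...,1]>.08)&(W[...,1]<.4)&(W[...,0]>.35)&(W[...,0]<.75)&(p.min(2)>110)
    top=m&(np.abs(W[...,2]-.115)<.006)
    r=cv2.minAreaRect(W[top][:,:2].astype(np.float32));print(n,"box",r,np.median(W[top][:,2]))
    q=W[m&(W[...,2]>.155)];print("neck pts",len(q),q.min(0),q.max(0))
E
python3 - <<'E'
import cv2
a=cv2.imread("pics/top0.png")[140:280,150:290];b=cv2.imread("pics/scene0.png")[215:355,365:505]
cv2.imwrite("pics/crop1.png",cv2.resize(cv2.hconcat([a,b]),(800,400),interpolation=cv2.INTER_CUBIC))
E
```

```text
top bench z -8.849519259190863e-05
top 0.085 176 [404.7102 217.6761] [ 0.6013 -0.2024  0.0953] [ 0.6019 -0.2026  0.0934] [0.0299 0.0311 0.0163]
top 0.085 174 [373.3506 272.4253] [ 0.4831 -0.1347  0.0956] [ 0.4833 -0.1349  0.0941] [0.03   0.0297 0.0145]
top 0.068 24 [528.6667 156.0417] [ 0.7475 -0.479   0.0805] [ 0.7479 -0.4808  0.0771] [0.0031 0.0281 0.0114]
top 0.068 31 [567.0968 157.7742] [ 0.7464 -0.5664  0.0795] [ 0.746  -0.566   0.0755] [0.0072 0.0195 0.0141]
top 0.068 51 [611.0196 159.9216] [ 0.7421 -0.6605  0.0794] [ 0.7437 -0.6665  0.0758] [0.0122 0.0388 0.0143]
top 0.068 19 [398.     220.5789] [ 0.5968 -0.1888  0.0756] [ 0.5997 -0.1931  0.0756] [0.0243 0.0118 0.0147]
top 0.068 120 [449.1917 262.2167] [ 0.5087 -0.302   0.0782] [ 0.508  -0.3032  0.0754] [0.0242 0.0248 0.0145]
top box ((0.6195471286773682, 0.20703701674938202), (0.21571078896522522, 0.19416449964046478), 9.123274803161621) 0.11459222184742102
neck pts 545 [0.5132 0.1562 0.155 ] [0.6473 0.2557 0.1981]
scene bench z -6.606756268329184e-05
scene 0.085 157 [277.1274 240.2548] [ 0.4867 -0.1332  0.0949] [ 0.4847 -0.1339  0.0928] [0.0326 0.031  0.0137]
scene 0.085 168 [240.506  284.8452] [ 0.6073 -0.2001  0.0952] [ 0.6046 -0.2003  0.0926] [0.0291 0.0304 0.0148]
scene 0.068 57 [277.9123 248.5614] [ 0.4955 -0.1316  0.0752] [ 0.4931 -0.1338  0.0755] [0.0124 0.03   0.0145]
scene 0.068 97 [201.4948 253.0412] [ 0.5131 -0.3013  0.078 ] [ 0.5097 -0.301   0.0755] [0.026  0.0223 0.0129]
scene 0.068 64 [242.5312 292.8438] [ 0.615  -0.1963  0.076 ] [ 0.6091 -0.2003  0.0755] [0.0215 0.0307 0.0149]
scene box ((0.6218361854553223, 0.20780032873153687), (0.21733027696609497, 0.1966710239648819), 8.75617790222168) 0.11500353853629519
neck pts 951 [0.5143 0.1631 0.155 ] [0.649  0.2615 0.1982]
```

View pics/crop1.png

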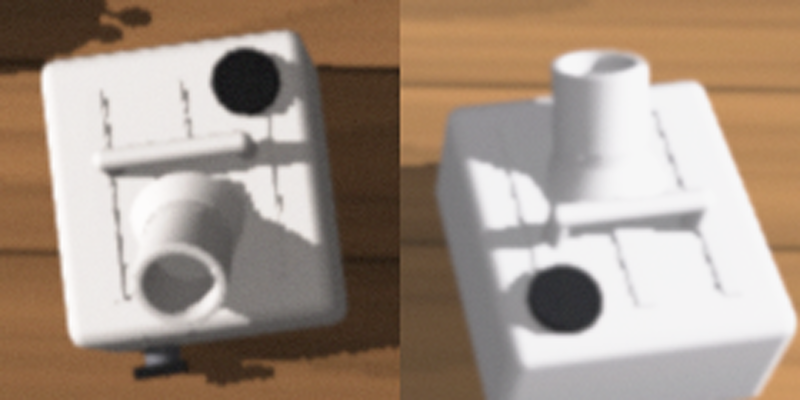

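Run:
```python
from h import *
from scipy.optimize import least_squares
np.set_printoptions(precision=4,suppress=True)
Q=[]
def fit(q,free):
    def f(s):
        a=np.radians(35 if not free else s[3]);y=s[2];ax=np.array([-np.sin(a)*np.cos(y),-np.sin(a)*np.sin(y),np.cos(a)])
        e=q-[s[0],s[1],.178];h=e@ax;r=np.linalg.norm(e-np.outer(h,ax),axis=1)
        o=np.where(h>-.055,r-.033,1);i=r-.0255
        rim=np.where((r>.0245)&(r<.034),h,1)
        A=np.abs(np.stack([np.hypot(o,np.maximum(h,0)),np.hypot(i,np.maximum(h,0)),rim]))
        return A.min(0)
    x0=[.535,.205,np.radians(8.5)]+([35] if free else [])
    s=least_squares(f,x0,loss="soft_l1",f_scale=.002,x_scale=[.01,.01,.1]+([5.] if free else []));return s.x[:2],np.degrees(s.x[2]),s.x[3:],np.median(f(s.x))
for n in("top","scene"):
    p=np.load(n+"0_p.npy").astype(int);d=np.load(n+"0_d.npy");W=cloud(d,camera_info(n))
    m=(W[...,1]>.14)&(W[...,1]<.28)&(W[...,0]>.48)&(W[...,0]<.59)&(p.min(2)>60)&(W[...,2]>.15)
    q=W[m];Q.append(q)
    for fr in(0,1):print(n,len(q),fit(q,fr))
    t=(W[...,1]>.05)&(W[...,1]<.4)&(W[...,0]>.45)&(W[...,0]<.8)&(np.abs(W[...,2]-.115)<.004)
    r=cv2.minAreaRect(W[t][:,:2].astype(np.float32))
print(fit(np.vstack(Q),0))
```

```text
top 758 (array([0.539 , 0.1938]), np.float64(9.765126980267056), array([], dtype=float64), np.float64(0.000605937283252124))
top 758 (array([0.5417, 0.1885]), np.float64(7.890585334961412), array([37.8955]), np.float64(0.0016880884067126296))
scene 946 (array([0.5447, 0.1906]), np.float64(8.823799748900468), array([], dtype=float64), np.float64(0.0016756851493052972))
scene 946 (array([0.5438, 0.1904]), np.float64(9.457400628251486), array([37.709]), np.float64(0.0015885200578219533))
(array([0.5432, 0.1894]), np.float64(9.038956987746753), array([], dtype=float64), np.float64(0.0018149830292910982))
```

Mouth centre is at about (0.542, 0.192), lean yaw about 9°. The middle bung is at about (0.603, −0.2015).

```bash
cat >> h.py <<'E'
from scipy.spatial.transform import Rotation as Ro
def go(*pts,yaw=None):
    o=get_obs();R=Ro.from_euler("xyz",o["tcp_rot"],degrees=True).as_matrix()
    for p in pts: print(np.round((np.array(p)-o["ee_pos"])@R/.1,3))
    if yaw is not None: print("yaw",round(-(yaw-o["tcp_rot"][2])/180,4))
E
echo
```

Emit:
servo_tool(
  rows=[
    {"offset": [0.5, -0.14, 0], "yaw": 0.04, "claw": 0},
    {"offset": [1, -0.27, 0], "yaw": 0.08, "claw": 0},
    {"offset": [1, -0.27, 0], "yaw": 0.08, "claw": 0},
  ],
)

```text
time: 0.48
ee_pos: [0.3016, -0.4383, 0.2498]
tcp_rot: [-180.0, -0.0, 9.1]
wrist_force: [0.0, 0.7, -0.9]
opening: 0.0852
grasp_force: 0.0
```

```bash
python3 -c "
from h import *
o=get_obs();print(o['time'],o['ee_pos'],o['tcp_rot']);go((.603,-.2015,.25),yaw=9)"
```

```text
0.475 [ 0.301638   -0.43832563  0.24976413] [-1.79959981e+02 -9.45264962e-03  9.13657710e+00]
[ 3.351e+00 -1.860e+00 -1.000e-03]
yaw 0.0008
```

Emit:
servo_tool(
  rows=[
    {"offset": [0.5, -0.28, 0], "yaw": 0, "claw": 0},
    {"offset": [1, -0.56, 0], "yaw": 0, "claw": 0},
    {"offset": [1, -0.56, 0], "yaw": 0, "claw": 0},
  ],
)

```text
time: 0.85
ee_pos: [0.3914, -0.3675, 0.2495]
tcp_rot: [-180.0, 0.0, 9.3]
wrist_force: [0.0, -0.4, 0.2]
opening: 0.0852
grasp_force: 0.0
```

Emit:
servo_tool(
  rows=[
    {"offset": [0.5, -0.28, 0], "yaw": 0, "claw": 0},
    {"offset": [1, -0.56, 0], "yaw": 0, "claw": 0},
    {"offset": [1, -0.56, 0], "yaw": 0, "claw": 0},
  ],
)

```text
time: 1.23
ee_pos: [0.481, -0.2971, 0.2491]
tcp_rot: [-180.0, 0.0, 9.2]
wrist_force: [-0.0, -0.8, 0.5]
opening: 0.0855
grasp_force: 0.0
```

Emit:
servo_tool(
  rows=[
    {"offset": [0.33, -0.28, 0], "yaw": 0, "claw": 0},
    {"offset": [0.7, -0.56, 0], "yaw": 0, "claw": 0},
    {"offset": [0.7, -0.56, 0], "yaw": 0, "claw": 0},
    {"offset": [0.7, -0.56, 0], "yaw": 0, "claw": 0},
  ],
)

```text
time: 1.72
ee_pos: [0.5391, -0.2332, 0.2498]
tcp_rot: [180.0, 0.0, 9.0]
wrist_force: [-0.2, -0.0, 0.5]
opening: 0.0856
grasp_force: 0.0
```

```bash
python3 -c "
from h import *
o=get_obs();T=np.eye(4);T[:3,:3]=Ro.from_euler('xyz',o['tcp_rot'],degrees=True).as_matrix();T[:3,3]=o['ee_pos']
p,d=camera('wrist');i=camera_info('wrist');W=cloud(d,i,T@i['hand_eye']);cv2.imwrite('pics/w1.png',p[:,:,::-1])
m=((p.max(2)<75)&(W[...,2]>.085)&(W[...,2]<.11)&(np.hypot(W[...,0]-.6,W[...,1]+.2)<.05)).astype(np.uint8)
k,l,s,c=cv2.connectedComponentsWithStats(m)
for j in range(1,k):
  if s[j,4]>30: q=W[l==j];q=q[q[:,2]>np.median(q[:,2])-.004];print(s[j,4],c[j],np.median(q,0),(q.min(0)+q.max(0))/2,np.ptp(q,axis=0))
print(o['time'],o['ee_pos']);go((.603,-.2015,.25),yaw=9)"
```

```text
1236 [294.11812298 137.1197411 ] [ 0.60249419 -0.20516477  0.09649477] [ 0.60229957 -0.20372286  0.09567769] [0.0310914  0.02977511 0.00594298]
1.725 [ 0.53912125 -0.23322632  0.24984948]
[ 0.682 -0.215 -0.001]
yaw -0.0003
```

View pics/w1.png

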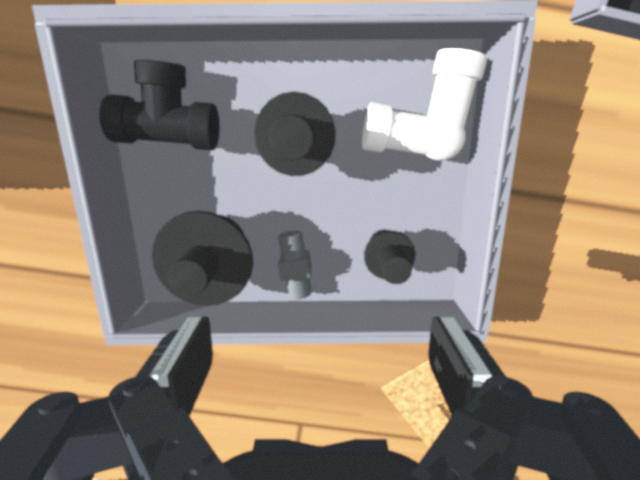

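Wrist view: the middle bung's knob is at (294,137), with the wide and narrow bungs nearer and the fittings low. The estimates agree, so I'm grasping.

Emit:
servo_tool(
  rows=[
    {"offset": [0.4, -0.1, 0.2], "yaw": 0, "claw": 0},
    {"offset": [0.675, -0.2, 0.5], "yaw": 0, "claw": 0},
    {"offset": [0.675, -0.2, 0.8], "yaw": 0, "claw": 0},
    {"offset": [0.675, -0.2, 0.8], "yaw": 0, "claw": 0},
  ],
)

```text
time: 2.28
ee_pos: [0.6018, -0.2024, 0.1676]
tcp_rot: [-179.9, 0.2, 9.0]
wrist_force: [-0.8, -0.4, -0.3]
opening: 0.0852
grasp_force: 0.0
```

Emit:
servo_tool(
  rows=[
    {"offset": [0, 0, 0.4], "yaw": 0, "claw": 0},
    {"offset": [0, 0, 0.86], "yaw": 0, "claw": 0},
    {"offset": [0, 0, 0.86], "yaw": 0, "claw": 0},
  ],
)

```text
time: 2.65
ee_pos: [0.6014, -0.2021, 0.0824]
tcp_rot: [-179.9, 0.2, 8.9]
wrist_force: [-0.7, -1.0, 0.2]
opening: 0.0851
grasp_force: 0.0
```

Emit:
servo_tool(
  squeeze=40,
  rows=[
    {"offset": [0, 0, 0], "yaw": 0, "claw": 1},
    {"offset": [0, 0, 0], "yaw": 0, "claw": 1},
    {"offset": [0, 0, 0], "yaw": 0, "claw": 1},
    {"offset": [0, 0, 0], "yaw": 0, "claw": 1},
    {"offset": [0, 0, 0], "yaw": 0, "claw": 1},
    {"offset": [0, 0, 0], "yaw": 0, "claw": 1},
  ],
)

```text
time: 3.4
ee_pos: [0.6042, -0.2018, 0.0859]
tcp_rot: [179.9, -0.1, 9.0]
wrist_force: [-0.3, -1.2, 6.1]
opening: 0.0311
grasp_force: 39.2
```

Emit:
servo_tool(
  rows=[
    {"offset": [0, 0, -0.3], "yaw": 0, "claw": 1},
    {"offset": [0, 0, -0.6], "yaw": 0, "claw": 1},
    {"offset": [0, 0, -1], "yaw": 0, "claw": 1},
    {"offset": [0, 0, -1], "yaw": 0, "claw": 1},
  ],
)

```text
time: 3.9
ee_pos: [0.6048, -0.2019, 0.188]
tcp_rot: [179.8, -0.3, 9.0]
wrist_force: [0.9, -0.4, -2.0]
opening: 0.0305
grasp_force: 40.3
```

Emit:
servo_tool(
  rows=[
    {"offset": [-0.1, -0.3, -0.5], "yaw": 0, "claw": 1},
    {"offset": [-0.2, -0.6, -1], "yaw": 0, "claw": 1},
    {"offset": [-0.3, -0.8, -1], "yaw": 0, "claw": 1},
    {"offset": [-0.3, -1, -1], "yaw": 0, "claw": 1},
    {"offset": [-0.3, -1, -1], "yaw": 0, "claw": 1},
  ],
)

```text
time: 4.53
ee_pos: [0.5581, -0.1063, 0.2829]
tcp_rot: [-180.0, 0.1, 9.1]
wrist_force: [0.9, -0.3, -1.8]
opening: 0.0306
grasp_force: 40.5
```

```bash
python3 -c "
from h import *
o=get_obs();print(o['time'],o['ee_pos'],o['wrist_force'],o['grasp_force']);go((.50,.188,.30),yaw=9)"
```

```text
4.525 [ 0.55805634 -0.10627556  0.28289016] [ 0.93070866 -0.25175181 -1.81181916] 40.487884283065796
[-0.108 -2.998 -0.169]
yaw 0.0006
```

Emit:
servo_tool(
  rows=[
    {"offset": [0, -0.5, -0.1], "yaw": 0, "claw": 1},
    {"offset": [0, -1, -0.2], "yaw": 0, "claw": 1},
    {"offset": [0, -1, -0.2], "yaw": 0, "claw": 1},
  ],
)

```text
time: 4.9
ee_pos: [0.5426, -0.0065, 0.3038]
tcp_rot: [-180.0, 0.0, 9.2]
wrist_force: [0.2, -1.0, -2.5]
opening: 0.031
grasp_force: 40.8
```

Emit:
servo_tool(
  rows=[
    {"offset": [-0.1, -0.5, 0], "yaw": 0, "claw": 1},
    {"offset": [-0.2, -1, 0], "yaw": 0, "claw": 1},
    {"offset": [-0.3, -1, 0], "yaw": 0, "claw": 1},
  ],
)

```text
time: 5.28
ee_pos: [0.4975, 0.0832, 0.3027]
tcp_rot: [-179.8, 0.1, 9.5]
wrist_force: [-0.5, -0.4, -1.7]
opening: 0.031
grasp_force: 41.0
```

Emit:
servo_tool(
  rows=[
    {"offset": [-0.1, -0.5, 0], "yaw": 0, "claw": 1},
    {"offset": [-0.2, -0.95, 0], "yaw": 0, "claw": 1},
    {"offset": [-0.2, -0.95, 0], "yaw": 0, "claw": 1},
    {"offset": [-0.2, -0.95, 0], "yaw": 0, "claw": 1},
    {"offset": [-0.2, -0.95, 0], "yaw": 0, "claw": 1},
  ],
)

```text
time: 5.9
ee_pos: [0.4746, 0.1223, 0.3041]
tcp_rot: [-177.7, 0.1, 13.3]
wrist_force: [0.1, 0.3, -1.2]
opening: 0.0308
grasp_force: 41.0
```

```bash
cat > look.py <<'E'
from h import *
import sys
np.set_printoptions(precision=4,suppress=True)
n,name=sys.argv[1:3]
o=get_obs();T=np.eye(4);T[:3,:3]=Ro.from_euler('xyz',o['tcp_rot'],degrees=True).as_matrix();T[:3,3]=o['ee_pos']
p,d=camera(n);i=camera_info(n);W=cloud(d,i,T@i['hand_eye'] if n=='wrist' else None)
cv2.imwrite(f'pics/{name}.png',p[:,:,::-1]);np.savez(name,p=p,W=W)
print(o['time'],o['ee_pos'],o['tcp_rot'],o['wrist_force'],o['opening'],o['grasp_force'])
E
python3 look.py wrist w2
```

```text
5.9 [0.4746 0.1223 0.3041] [-177.6963    0.0836   13.2556] [ 0.0521  0.2655 -1.191 ] 0.03083180182211839 40.97248435020447
```

View pics/w2.png

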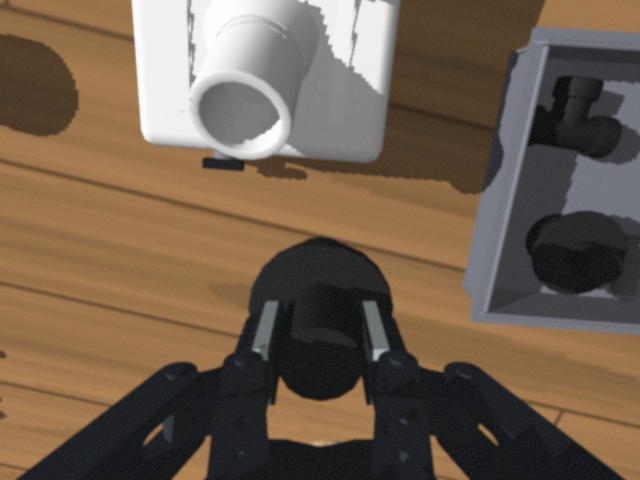

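Mouth clearly visible at about (241,112), and the bung is held upright. The arm stopped short, so I'm checking the joints.

Run:
```python
from h import *
from scipy.optimize import least_squares
np.set_printoptions(precision=4,suppress=True)
o=get_obs();print(o['q'],o['qd'])
z=np.load("w2.npz");W=z["W"];p=z["p"].astype(int)
q=W[20:165,185:300].reshape(-1,3);q=q[(q[:,2]>.15)&(q[:,2]<.21)];print(len(q))
def f(s):
    a=np.radians(35);y=s[2];ax=np.array([-np.sin(a)*np.cos(y),-np.sin(a)*np.sin(y),np.cos(a)])
    e=q-[s[0],s[1],.178];h=e@ax;r=np.linalg.norm(e-np.outer(h,ax),axis=1)
    return np.abs(np.stack([np.hypot(r-.033,np.maximum(h,0)),np.hypot(r-.0255,np.maximum(h,0)),np.where((r>.0245)&(r<.034),h,1)])).min(0)
for y0 in(0,.16,.3):
    s=least_squares(f,[.54,.192,y0],loss="soft_l1",f_scale=.002,x_scale=[.01,.01,.1]);print(s.x[:2],np.degrees(s.x[2]),np.median(f(s.x)),s.cost)
```

```text
[ 13.1937  -1.6026   9.4158 101.0992   2.3052 179.9402] [-0.038  -0.0522 -0.023  -0.0219  0.1072 -0.0066]
8931
[0.539  0.1942] 8.846489092374718 0.0003016416077619155 0.0010889214804939383
[0.539  0.1942] 8.846489255509354 0.00030164164485427247 0.0010889214804940014
[0.539  0.1942] 8.846484886544667 0.0003016411130414079 0.0010889214804951043
```

Joint 6 is at its limit. I'll turn the tool half round, which is the same grasp. The mouth is refined to (0.539, 0.194), yaw 8.85°.

Emit:
servo_tool(
  rows=[
    {"offset": [0, 0, 0], "yaw": -0.06, "claw": 1},
    {"offset": [0, 0, 0], "yaw": -0.12, "claw": 1},
    {"offset": [0, 0, 0], "yaw": -0.18, "claw": 1},
    {"offset": [0, 0, 0], "yaw": -0.24, "claw": 1},
    {"offset": [0, 0, 0], "yaw": -0.3, "claw": 1},
    {"offset": [0, 0, 0], "yaw": -0.36, "claw": 1},
    {"offset": [0, 0, 0], "yaw": -0.42, "claw": 1},
    {"offset": [0, 0, 0], "yaw": -0.48, "claw": 1},
    {"offset": [0, 0, 0], "yaw": -0.5, "claw": 1},
  ],
)

```text
time: 7.08
ee_pos: [0.4746, 0.1223, 0.3041]
tcp_rot: [-179.9, -2.3, 103.5]
wrist_force: [-0.9, 0.4, -1.8]
opening: 0.0312
grasp_force: 41.0
```

Emit:
servo_tool(
  rows=[
    {"offset": [0, 0, 0], "yaw": -0.06, "claw": 1},
    {"offset": [0, 0, 0], "yaw": -0.12, "claw": 1},
    {"offset": [0, 0, 0], "yaw": -0.18, "claw": 1},
    {"offset": [0, 0, 0], "yaw": -0.24, "claw": 1},
    {"offset": [0, 0, 0], "yaw": -0.3, "claw": 1},
    {"offset": [0, 0, 0], "yaw": -0.36, "claw": 1},
    {"offset": [0, 0, 0], "yaw": -0.42, "claw": 1},
    {"offset": [0, 0, 0], "yaw": -0.48, "claw": 1},
    {"offset": [0, 0, 0], "yaw": -0.48, "claw": 1},
  ],
)

```text
time: 8.2
ee_pos: [0.4745, 0.1223, 0.3042]
tcp_rot: [177.7, -0.2, -170.4]
wrist_force: [0.0, 0.4, -1.7]
opening: 0.0307
grasp_force: 41.0
```

```bash
cat > plan.py <<'E'
# 2D insertion, u horizontal along canister +x from mouth centre, w up. Bung tilt t: axis=(-sin t,cos t)
from h import *
def pose(t,s,c,grip=.079):
    # t tilt deg; in the neck frame (a across to uphill side, h out of mouth) point of bung axis at rim plane
    # s = depth of foot centre below rim along neck axis, c = across offset of foot centre
    A=np.radians(35);foot=c*np.array([np.cos(A),np.sin(A)])-s*np.array([-np.sin(A),np.cos(A)])
    return foot+grip*np.array([-np.sin(np.radians(t)),np.cos(np.radians(t))])
def crange(t,s):
    # plug corners + sides in the neck frame; feasible c: all plug points with h<0 have |a|<.0255
    e=np.radians(35-t);ax=np.array([np.sin(e),np.cos(e)]);n=np.array([np.cos(e),-np.sin(e)])
    lo,hi=-1,1
    for k in np.linspace(0,.045,46):
        r=.020+.004*k/.045
        for sg in(-1,1):
            P=k*ax+sg*r*n
            if P[1]-s<=0.0005: 
                lo=max(lo,-.0255-P[0]);hi=min(hi,.0255-P[0])
    return lo,hi
if __name__=="__main__":
    for s in(.0,.005,.01,.015,.02,.03,.04,.045):
        ok=[(t,)+tuple(1000*np.array(crange(t,s))) for t in range(0,46,5) if crange(t,s)[0]<=crange(t,s)[1]]
        print(s,[(t,round(a,1),round(b,1)) for t,a,b in ok])
E
python3 plan.py; python3 -c "
from h import *
o=get_obs();print(o['time'],o['q'],o['ee_pos'],o['tcp_rot'])"
```

```text
0.0 [(0, np.float64(-41.9), np.float64(-0.6)), (5, np.float64(-42.8), np.float64(1.3)), (10, np.float64(-43.6), np.float64(2.3)), (15, np.float64(-44.3), np.float64(3.3)), (20, np.float64(-44.8), np.float64(4.1)), (25, np.float64(-45.2), np.float64(4.8)), (30, np.float64(-45.4), np.float64(5.2)), (35, np.float64(-5.5), np.float64(5.5)), (40, np.float64(-5.2), np.float64(45.4)), (45, np.float64(-4.8), np.float64(45.2))]
0.005 [(0, np.float64(-41.9), np.float64(-5.1)), (5, np.float64(-42.8), np.float64(-2.2)), (10, np.float64(-43.6), np.float64(-0.7)), (15, np.float64(-44.3), np.float64(1.2)), (20, np.float64(-6.2), np.float64(2.4)), (25, np.float64(-5.8), np.float64(3.5)), (30, np.float64(-5.6), np.float64(4.3)), (35, np.float64(-5.1), np.float64(5.1)), (40, np.float64(-4.3), np.float64(5.6)), (45, np.float64(-3.5), np.float64(5.8))]
0.01 [(0, np.float64(-41.9), np.float64(-9.0)), (5, np.float64(-8.2), np.float64(-5.7)), (10, np.float64(-7.4), np.float64(-3.2)), (15, np.float64(-6.7), np.float64(-1.4)), (20, np.float64(-6.2), np.float64(0.7)), (25, np.float64(-5.8), np.float64(2.1)), 
[... 730 characters left out ...]
4(-1.7), np.float64(5.6)), (45, np.float64(0.5), np.float64(5.8))]
0.03 [(25, np.float64(-5.8), np.float64(-3.3)), (30, np.float64(-5.5), np.float64(-0.0)), (35, np.float64(-2.8), np.float64(2.8)), (40, np.float64(0.0), np.float64(5.5)), (45, np.float64(3.3), np.float64(5.8))]
0.04 [(30, np.float64(-5.5), np.float64(-1.8)), (35, np.float64(-1.9), np.float64(1.9)), (40, np.float64(1.8), np.float64(5.5))]
0.045 [(30, np.float64(-5.5), np.float64(-2.3)), (35, np.float64(-1.5), np.float64(1.5)), (40, np.float64(2.3), np.float64(5.5))]
8.2 [ 13.20199334  -1.61202427   9.41033297 101.10218364   2.30975472
   3.59315001] [0.47453802 0.12234305 0.30417496] [ 177.69977963   -0.22438578 -170.38826115]
```

```bash
cat > path.py <<'E'
from h import *
np.set_printoptions(precision=3,suppress=True)
M=np.array([.539,.194,.178]);Y=np.radians(9);A=np.radians(35)
cx=np.array([np.cos(Y),np.sin(Y),0]);ez=np.array([0,0,1.])
n=-np.sin(A)*cx+np.cos(A)*ez;a=np.cos(A)*cx+np.sin(A)*ez
def tcp(R,t,s,c,g=.080):
    t=np.radians(t);x=R[:,0]*np.sign(R[:,0]@-cx)   # towards the lean
    b=np.cos(t)*-R[:,2]+np.sin(t)*x
    return M+a*c-n*s+g*b
def show(o,R,rows):
    R0=Ro.from_euler("xyz",o["tcp_rot"],degrees=True).as_matrix()
    for r in rows: p=tcp(R,*r);print(r,p,(p-o["ee_pos"])@R0/.1)
if __name__=="__main__":
    import sys
    o=get_obs();R0=Ro.from_euler("xyz",o["tcp_rot"],degrees=True)
    ys=np.linspace(-.1,.1,2001);e=[abs((R0*Ro.from_euler("z",y*np.pi)).as_matrix()[:,1]@n) for y in ys]
    y=ys[int(np.argmin(e))];R=(R0*Ro.from_euler("z",y*np.pi)).as_matrix();print("yaw",y,"q",o["q"],o["ee_pos"],o["tcp_rot"],o["wrist_force"],o["time"])
    print("best tilt",np.degrees(np.arctan2(abs(R[:,0]@n),-R[:,2]@n)))
    show(o,R,eval(sys.argv[1]))
E
python3 path.py "[(0,-.05,-.009),(0,-.02,-.009)]"
```

```text
yaw 0.021400000000000002 q [ 13.202  -1.612   9.41  101.102   2.31    3.593] [0.475 0.122 0.304] [ 177.7     -0.224 -170.388] [ 0.021  0.355 -1.664] 8.2
best tilt 35.31407540303343
(0, -0.05, -0.009) [0.504 0.185 0.294] [-0.398  0.566  0.126]
(0, -0.02, -0.009) [0.521 0.188 0.269] [-0.571  0.554  0.371]
```

Emit:
servo_tool(
  squeeze=30,
  rows=[
    {"offset": [-0.2, 0.28, 0], "yaw": 0.021, "claw": 1},
    {"offset": [-0.4, 0.566, 0.1], "yaw": 0.021, "claw": 1},
    {"offset": [-0.4, 0.566, 0.126], "yaw": 0.021, "claw": 1},
    {"offset": [-0.4, 0.566, 0.126], "yaw": 0.021, "claw": 1},
    {"offset": [-0.4, 0.566, 0.126], "yaw": 0.021, "claw": 1},
  ],
)

```text
time: 8.82
ee_pos: [0.504, 0.1849, 0.2943]
tcp_rot: [177.7, -0.3, -174.2]
wrist_force: [0.0, 0.2, -1.2]
opening: 0.0309
grasp_force: 40.9
```

```bash
python3 path.py "[(0,-.02,-.009),(0,0,-.009),(0,.008,-.009),(10,.013,-.0072),(20,.018,-.0055),(30,.025,-.004),(35,.03,-.0015),(35,.045,0)]"; python3 look.py scene s1; python3 look.py wrist w3; python3 -c "
import cv2
a=cv2.imread('pics/s1.png')[150:330,340:520];b=cv2.imread('pics/w3.png')
cv2.imwrite('pics/m1.png',cv2.hconcat([cv2.resize(a,(400,400)),cv2.resize(b,(400,400))]))"
```

```text
yaw 0.0002999999999999947 q [19.006  4.198 14.204 99.815  2.305 13.214] [0.504 0.185 0.294] [ 177.713   -0.341 -174.198] [ 0.01   0.238 -1.233] 8.825
best tilt 35.27837666218395
(0, -0.02, -0.009) [0.521 0.188 0.269] [-0.175  0.002  0.25 ]
(0, 0, -0.009) [0.533 0.19  0.253] [-0.291  0.002  0.414]
(0, 0.008, -0.009) [0.537 0.19  0.246] [-0.337  0.002  0.479]
(10, 0.013, -0.0072) [0.528 0.19  0.242] [-0.242  0.004  0.522]
(20, 0.018, -0.0055) [0.518 0.189 0.235] [-0.15   0.005  0.589]
(30, 0.025, -0.004) [0.511 0.189 0.225] [-0.076  0.006  0.696]
(35, 0.03, -0.0015) [0.51  0.189 0.218] [-0.066  0.008  0.76 ]
(35, 0.045, 0) [0.519 0.191 0.207] [-0.165  0.009  0.874]
8.825 [0.504  0.1849 0.2943] [ 177.7129   -0.3411 -174.1976] [ 0.0105  0.238  -1.2332] 0.030854587772988554 40.89944064617157
8.875 [0.5041 0.1849 0.2944] [ 177.7095   -0.3264 -174.1879] [ 0.4478  0.3685 -1.0941] 0.031133821123383185 40.89917600154877
```

View pics/m1.png

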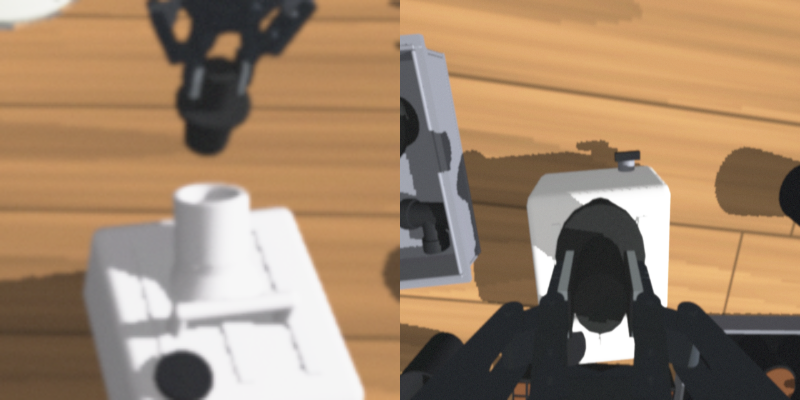

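The scene crop shows the bung held upright just above the mouth, and the path numbers are consistent. Now I'll lower the foot into the mouth, then rotate it about the lower lip.

Emit:
servo_tool(
  squeeze=20,
  rows=[
    {"offset": [-0.175, 0, 0.25], "yaw": 0, "claw": 1},
    {"offset": [-0.29, 0, 0.41], "yaw": 0, "claw": 1},
    {"offset": [-0.335, 0, 0.48], "yaw": 0, "claw": 1},
    {"offset": [-0.335, 0, 0.48], "yaw": 0, "claw": 1},
  ],
)

```text
time: 9.43
ee_pos: [0.536, 0.191, 0.2451]
tcp_rot: [177.7, -0.5, -174.1]
wrist_force: [-4.4, 0.5, -3.9]
opening: 0.0307
grasp_force: 40.7
```

Emit:
servo_tool(
  squeeze=20,
  rows=[
    {"offset": [0.045, 0, 0.02], "yaw": 0, "claw": 1},
    {"offset": [0.093, 0, 0.042], "yaw": 0, "claw": 1},
    {"offset": [0.14, 0, 0.075], "yaw": 0, "claw": 1},
    {"offset": [0.185, 0.005, 0.11], "yaw": 0, "claw": 1},
    {"offset": [0.185, 0.005, 0.11], "yaw": 0, "claw": 1},
  ],
)

```text
time: 10.05
ee_pos: [0.521, 0.19, 0.2422]
tcp_rot: [177.6, 0.5, -174.1]
wrist_force: [2.7, -3.1, 33.9]
opening: 0.031
grasp_force: 48.7
```

```bash
python3 look.py scene s2; python3 look.py top t2; python3 -c "
import cv2
a=cv2.imread('pics/s2.png')[170:310,360:500];b=cv2.imread('pics/t2.png')[160:300,150:290]
cv2.imwrite('pics/m2.png',cv2.hconcat([cv2.resize(a,(400,400)),cv2.resize(b,(400,400))]))"
```

```text
10.05 [0.521  0.19   0.2422] [ 177.6132    0.514  -174.1272] [ 2.7289 -3.144  33.8936] 0.03102989084892344 48.678465485572815
10.1 [0.5211 0.19   0.2422] [ 177.6137    0.5067 -174.1269] [ 3.5479 -3.1655 33.8148] 0.03065979596280037 48.71184468269348
```

View pics/m2.png

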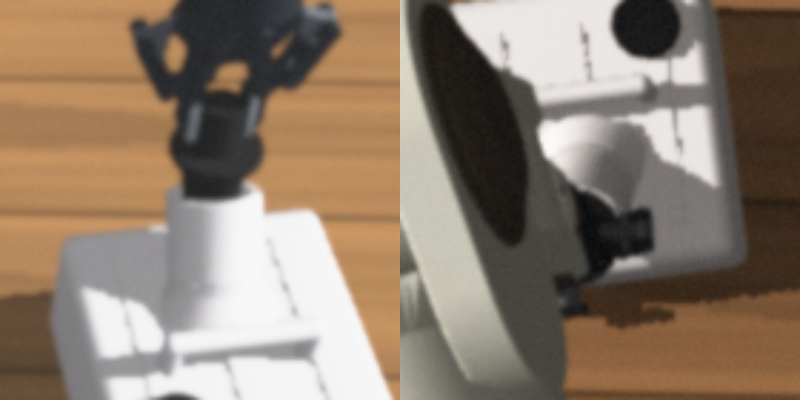

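Scene crop: the plug is partly in and leaning only a little, and 34 N says it is jamming. I'll back out slightly, tilt it at shallow depth by drawing the knob towards the robot, then push along the axis.

```bash
python3 path.py "[(20,.012,-.006),(30,.012,-.0056),(38,.012,-.0055),(35,.02,-.003),(35,.03,-.0015),(35,.045,0)]"
python3 - <<'E'
from h import *
from path import *
z=np.load("s2.npz");W=z["W"];p=z["p"].astype(int)
m=(p.max(2)<90)&(np.linalg.norm(W-M-n*.02,axis=2)<.06)
q=W[m];e=q-M;print(len(q));
u=e@cx;w=e[:,2];v=e@np.cross(ez,cx)
s=np.abs(v)<.004
print(np.c_[u,w][s][np.argsort(-w[s])][::max(1,s.sum()//25)])
E
```

```text
yaw 0.0016999999999999932 q [18.973  4.422  8.588 93.134  2.213 13.11 ] [0.521 0.19  0.242] [ 177.611    0.503 -174.127] [ 4.141 -2.829 35.596] 10.15
best tilt 34.43831567949975
(20, 0.012, -0.006) [0.513 0.188 0.24 ] [ 0.079 -0.009  0.025]
(30, 0.012, -0.0056) [0.501 0.188 0.234] [ 0.202 -0.008  0.082]
(38, 0.012, -0.0055) [0.492 0.187 0.228] [ 0.294 -0.007  0.144]
(35, 0.02, -0.003) [0.502 0.188 0.225] [ 0.194 -0.006  0.17 ]
(35, 0.03, -0.0015) [0.509 0.189 0.218] [ 0.125 -0.005  0.245]
(35, 0.045, 0) [0.519 0.191 0.206] [ 0.028 -0.005  0.36 ]
698
[[-0.018  0.075]
 [-0.028  0.073]
 [ 0.001  0.072]
 [ 0.003  0.069]
 [ 0.003  0.067]
 [ 0.003  0.063]
 [ 0.003  0.061]
 [ 0.005  0.06 ]
 [ 0.002  0.056]
 [ 0.006  0.055]
 [ 0.005  0.054]
 [ 0.005  0.051]
 [ 0.006  0.047]
 [ 0.008  0.046]
 [ 0.021  0.046]
 [ 0.012  0.045]
 [ 0.005  0.044]
 [ 0.022  0.044]
 [ 0.008  0.043]
 [ 0.013  0.043]
 [ 0.01   0.042]
 [ 0.024  0.042]
 [ 0.009  0.041]
 [ 0.022  0.038]
 [ 0.017  0.026]
 [ 0.016  0.022]
 [ 0.014  0.019]
 [ 0.015  0.017]]
```

Emit:
servo_tool(
  rows=[
    {"offset": [0, 0, -0.07], "yaw": 0, "claw": 1},
    {"offset": [0.05, 0, -0.045], "yaw": 0, "claw": 1},
    {"offset": [0.11, 0, -0.02], "yaw": 0, "claw": 1},
    {"offset": [0.17, 0, 0.012], "yaw": 0, "claw": 1},
    {"offset": [0.22, 0, 0.04], "yaw": 0, "claw": 1},
    {"offset": [0.22, 0, 0.04], "yaw": 0, "claw": 1},
  ],
)

```text
time: 10.9
ee_pos: [0.4971, 0.1878, 0.2355]
tcp_rot: [177.6, 0.1, -174.1]
wrist_force: [-3.4, -1.9, 24.1]
opening: 0.0311
grasp_force: 52.2
```

```bash
cat > tilt.py <<'E'
from path import *
import sys
z=np.load(sys.argv[1]+".npz");W=z["W"];p=z["p"].astype(int)
m=(p.max(2)<90)&(np.linalg.norm(W-M-n*.02,axis=2)<.06)
e=W[m]-M;u=e@cx;w=e[:,2];v=e@np.cross(ez,cx);s=np.abs(v)<.004
P=np.c_[u,w][s];print(*[f"{1000*a:.0f},{1000*b:.0f}" for a,b in P[np.argsort(-P[:,1])][::max(1,len(P)//30)]])
E
python3 look.py scene s3; python3 tilt.py s3; python3 path.py "[(38,.012,-.0055),(35,.02,-.003),(35,.045,0)]"
```

```text
10.9 [0.4971 0.1878 0.2355] [ 177.6496    0.0674 -174.1024] [-3.3517 -1.8865 24.0755] 0.03107724873492202 52.18660891056061
-21,75 -21,73 -24,70 -22,68 -20,65 -18,63 -16,61 -18,57 -17,57 -15,55 -12,53 5,53 6,52 -6,51 -12,51 5,49 -13,49 -11,47 3,39 4,38 -0,34 3,32 5,30 2,28 10,24 6,22 8,18 10,17 12,14 12,11 12,7
yaw 0.0015000000000000013 q [19.556  1.506  4.803 92.68   2.272 13.67 ] [0.497 0.188 0.235] [ 177.647    0.063 -174.103] [-2.104 -2.415 25.181] 10.95
best tilt 34.87895907536637
(38, 0.012, -0.0055) [0.493 0.187 0.228] [ 0.047 -0.007  0.075]
(35, 0.02, -0.003) [0.502 0.188 0.225] [-0.053 -0.005  0.101]
(35, 0.045, 0) [0.519 0.191 0.207] [-0.221 -0.004  0.289]
```

```bash
python3 look.py wrist w4; python3 -c "
import cv2
a=cv2.imread('pics/s3.png')[180:300,370:490];b=cv2.imread('pics/w4.png')[100:420,160:480]
cv2.imwrite('pics/m3.png',cv2.hconcat([cv2.resize(a,(400,400),interpolation=cv2.INTER_CUBIC),cv2.resize(b,(400,400))]))"
```

```text
10.95 [0.4971 0.1878 0.2355] [ 177.6468    0.0627 -174.1028] [-2.1039 -2.4152 25.1806] 0.030768381361018237 52.218695282936096
```

View pics/m3.png

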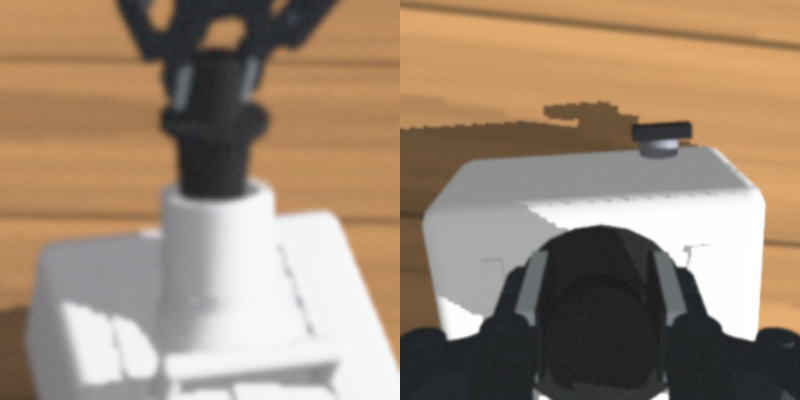

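```bash
python3 path.py "[(27,-.004,-.003),(27,-.004,0),(27,.006,0),(27,.012,-.001)]"
```

```text
yaw 0.0015000000000000013 q [19.555  1.513  4.811 92.684  2.273 13.67 ] [0.497 0.188 0.235] [ 177.647    0.06  -174.104] [-3.859 -1.59  24.966] 11.0
best tilt 34.88182651044196
(27, -0.004, -0.003) [0.498 0.187 0.251] [-0.011 -0.005 -0.153]
(27, -0.004, 0) [0.501 0.187 0.252] [-0.036 -0.003 -0.17 ]
(27, 0.006, 0) [0.506 0.188 0.244] [-0.093 -0.003 -0.088]
(27, 0.012, -0.001) [0.509 0.188 0.239] [-0.119 -0.004 -0.033]
```

Emit:
servo_tool(
  rows=[
    {"offset": [-0.01, 0, -0.13], "yaw": 0, "claw": 1},
    {"offset": [-0.035, 0, -0.215], "yaw": 0, "claw": 1},
    {"offset": [-0.035, 0, -0.215], "yaw": 0, "claw": 1},
  ],
)

```text
time: 11.38
ee_pos: [0.5004, 0.1874, 0.2526]
tcp_rot: [177.7, -0.4, -174.1]
wrist_force: [-1.0, -0.2, -1.5]
opening: 0.0307
grasp_force: 49.9
```

Emit:
servo_tool(
  rows=[
    {"offset": [-0.03, 0, 0.04], "yaw": 0, "claw": 1},
    {"offset": [-0.057, 0, 0.082], "yaw": 0, "claw": 1},
    {"offset": [-0.083, 0, 0.137], "yaw": 0, "claw": 1},
    {"offset": [-0.083, 0, 0.137], "yaw": 0, "claw": 1},
  ],
)

```text
time: 11.88
ee_pos: [0.5081, 0.1887, 0.2375]
tcp_rot: [177.7, -0.5, -174.1]
wrist_force: [-0.2, 0.9, -2.2]
opening: 0.0306
grasp_force: 50.0
```

```bash
python3 look.py scene s4; python3 tilt.py s4; python3 path.py "[(27,.012,-.001),(33,.02,-.003),(35,.03,-.0015),(35,.045,0)]"
```

```text
11.875 [0.5081 0.1887 0.2375] [ 177.7337   -0.4665 -174.0844] [-0.1709  0.9164 -2.2425] 0.030566773294167186 49.97891664505005
-9,76 -12,75 -10,73 -11,71 -10,69 -7,67 -8,66 -5,63 -7,61 -6,60 -6,57 -6,56 14,56 -7,55 16,54 -4,54 10,53 8,52 5,51 -1,50 3,50 0,49 12,41 12,38 13,37 13,34 13,31 15,30 17,25 18,24 16,22 19,19
yaw 0.0007999999999999952 q [19.235  3.511  7.164 93.555  2.313 13.329] [0.508 0.189 0.238] [ 177.727   -0.437 -174.084] [ 0.364 -0.244 -2.533] 11.925
best tilt 35.379139288906416
(27, 0.012, -0.001) [0.51  0.189 0.239] [-0.016 -0.002 -0.011]
(33, 0.02, -0.003) [0.505 0.188 0.227] [ 0.027 -0.004  0.108]
(35, 0.03, -0.0015) [0.51  0.189 0.218] [-0.02  -0.003  0.196]
(35, 0.045, 0) [0.52  0.191 0.207] [-0.119 -0.002  0.31 ]
```

Now free in the bore, about 12 mm deep at about 27° tilt with no contact force. Going deeper while tilting.

Emit:
servo_tool(
  rows=[
    {"offset": [0.01, 0, 0.04], "yaw": 0, "claw": 1},
    {"offset": [0.025, 0, 0.08], "yaw": 0, "claw": 1},
    {"offset": [0.03, 0, 0.11], "yaw": 0, "claw": 1},
    {"offset": [0.03, 0, 0.11], "yaw": 0, "claw": 1},
  ],
)

```text
time: 12.42
ee_pos: [0.5053, 0.1889, 0.2277]
tcp_rot: [177.7, -0.3, -174.1]
wrist_force: [0.7, -0.1, -1.0]
opening: 0.0305
grasp_force: 50.0
```

```bash
python3 look.py scene s5; python3 tilt.py s5; python3 path.py "[(33,.02,-.003),(35,.025,-.003),(35,.03,-.0015),(35,.045,0)]"
```

```text
12.425 [0.5053 0.1889 0.2277] [ 177.7067   -0.3298 -174.0818] [ 0.6731 -0.0908 -0.9852] 0.03054008179983063 49.95858013629913
-19,74 -16,72 -22,71 -17,69 -33,68 -15,67 -15,66 -41,65 -40,64 -14,62 -10,60 -11,58 -11,54 -11,51 -10,49 -11,48 8,46 10,46 17,45 -2,44 -2,43 -3,42 14,41 -1,40 -3,39 9,29 10,26 11,23 14,22 17,19 14,17 15,14
yaw 0.0010000000000000009 q [19.356  2.884  5.373 92.278  2.31  13.451] [0.505 0.189 0.228] [ 177.704   -0.332 -174.083] [ 0.223  0.405 -1.903] 12.475
best tilt 35.274230349471765
(33, 0.02, -0.003) [0.505 0.188 0.227] [ 0.002 -0.005  0.006]
(35, 0.025, -0.003) [0.506 0.189 0.222] [-0.004 -0.005  0.062]
(35, 0.03, -0.0015) [0.51  0.189 0.218] [-0.045 -0.004  0.094]
(35, 0.045, 0) [0.519 0.191 0.207] [-0.144 -0.003  0.208]
```

Emit:
servo_tool(
  rows=[
    {"offset": [0.0, 0, 0.03], "yaw": 0, "claw": 1},
    {"offset": [0, 0, 0.06], "yaw": 0, "claw": 1},
    {"offset": [-0.025, 0, 0.08], "yaw": 0, "claw": 1},
    {"offset": [-0.045, 0, 0.095], "yaw": 0, "claw": 1},
    {"offset": [-0.045, 0, 0.095], "yaw": 0, "claw": 1},
  ],
)

```text
time: 13.1
ee_pos: [0.5097, 0.1897, 0.2177]
tcp_rot: [177.7, -0.4, -174.1]
wrist_force: [2.9, 1.4, 0.5]
opening: 0.0308
grasp_force: 49.8
```

```bash
python3 look.py scene s6; python3 tilt.py s6; python3 path.py "[(35,.03,-.0015),(35,.04,-.001),(35,.045,0),(35,.048,0)]"
```

```text
13.1 [0.5097 0.1897 0.2177] [ 177.7175   -0.3969 -174.0852] [2.9253 1.419  0.5173] 0.030823970761171545 49.80385422706604
-13,67 -15,64 -19,62 -12,62 -14,60 -10,58 -10,58 -33,56 -34,56 -10,55 -35,54 -10,52 -5,51 -6,50 -6,48 -8,46 -4,44 -4,41 -2,41 18,39 16,37 -3,37 -1,36 17,35 -2,34 2,34 17,33 2,32 3,32 2,31 2,30 17,23 17,20 17,18 18,16
yaw 0.000899999999999998 q [19.285  3.395  4.799 91.258  2.312 13.38 ] [0.51  0.19  0.218] [ 177.717   -0.393 -174.084] [ 3.623  0.721 -0.493] 13.15
best tilt 35.3347111041018
(35, 0.03, -0.0015) [0.51  0.189 0.218] [-0.002 -0.004 -0.006]
(35, 0.04, -0.001) [0.516 0.19  0.21 ] [-0.064 -0.003  0.073]
(35, 0.045, 0) [0.52  0.191 0.207] [-0.101 -0.003  0.108]
(35, 0.048, 0) [0.521 0.191 0.204] [-0.118 -0.003  0.132]
```

Going in smoothly, so I'll continue to seated, then press gently along the axis.

Emit:
servo_tool(
  rows=[
    {"offset": [-0.03, 0, 0.035], "yaw": 0, "claw": 1},
    {"offset": [-0.064, 0, 0.073], "yaw": 0, "claw": 1},
    {"offset": [-0.064, 0, 0.073], "yaw": 0, "claw": 1},
    {"offset": [-0.1, 0, 0.108], "yaw": 0, "claw": 1},
    {"offset": [-0.1, 0, 0.108], "yaw": 0, "claw": 1},
  ],
)

```text
time: 13.78
ee_pos: [0.5177, 0.1911, 0.2068]
tcp_rot: [177.7, -0.6, -174.1]
wrist_force: [-8.6, 0.2, 1.6]
opening: 0.031
grasp_force: 50.1
```

```bash
python3 look.py scene s7; python3 tilt.py s7; python3 path.py "[(35,.04,-.001),(35,.045,0),(35,.05,0)]"
```

```text
13.775 [0.5177 0.1911 0.2068] [ 177.6978   -0.6036 -174.0626] [-8.629   0.1894  1.6121] 0.031009428314043633 50.135090947151184
-5,55 -7,53 -13,52 -3,51 -6,51 -7,49 -2,49 -4,47 -1,47 -17,47 -18,47 -3,46 -25,44 -2,44 -3,43 -0,43 2,42 -30,42 -32,40 5,39 1,38 4,35 0,34 5,33 3,32 7,30 4,29 7,28 25,27 25,26 21,25 26,24 20,23 16,22 16,22 11,21 10,21 10,19
yaw 0.0011000000000000038 q [19.115  4.583  4.839 90.314  2.374 13.185] [0.518 0.191 0.207] [ 177.701   -0.598 -174.059] [-8.395 -0.873  1.132] 13.825
best tilt 35.54116433905936
(35, 0.04, -0.001) [0.516 0.19  0.211] [ 0.017 -0.005 -0.038]
(35, 0.045, 0) [0.52  0.191 0.207] [-0.02  -0.004 -0.003]
(35, 0.05, 0) [0.523 0.191 0.203] [-0.049 -0.004  0.037]
```

Emit:
servo_tool(
  rows=[
    {"offset": [0, 0, 0.02], "yaw": 0, "claw": 1},
    {"offset": [-0.01, 0, 0.04], "yaw": 0, "claw": 1},
    {"offset": [-0.01, 0, 0.05], "yaw": 0, "claw": 1},
    {"offset": [-0.01, 0, 0.05], "yaw": 0, "claw": 1},
  ],
)

```text
time: 14.32
ee_pos: [0.5178, 0.1912, 0.2034]
tcp_rot: [177.7, -0.6, -174.1]
wrist_force: [-17.9, -2.6, 13.9]
opening: 0.0309
grasp_force: 52.5
```

```bash
python3 look.py scene s8; python3 look.py wrist w8;python3 tilt.py s8; python3 path.py "[(35,.045,0)]"; python3 -c "
import cv2
a=cv2.imread('pics/s8.png')[190:290,380:480];b=cv2.imread('pics/w8.png')[100:420,160:480]
cv2.imwrite('pics/m8.png',cv2.hconcat([cv2.resize(a,(400,400),interpolation=cv2.INTER_CUBIC),cv2.resize(b,(400,400))]))"
```

```text
14.325 [0.5178 0.1912 0.2034] [ 177.696    -0.5982 -174.0583] [-17.891   -2.6382  13.863 ] 0.03087846797348513 52.46127247810364
14.375 [0.5178 0.1912 0.2035] [ 177.6934   -0.5985 -174.0576] [-16.2906  -2.0716  14.1987] 0.030749579076740183 52.46334671974182
-5,51 -11,50 -12,49 -13,49 -14,48 -6,48 -18,46 -5,46 -6,45 -20,44 -10,44 -25,42 -4,42 -1,41 -29,40 -3,39 -31,37 0,37 0,35 -0,34 -1,32 8,31 2,30 6,28 2,27 2,27 24,25 6,25 26,24 7,24 19,23 4,23 6,22 8,22 15,20 11,20 8,19 11,18
yaw 0.0011999999999999927 q [19.118  4.555  4.439 89.941  2.382 13.187] [0.518 0.191 0.203] [ 177.694   -0.598 -174.058] [-16.768  -2.5    14.672] 14.425
best tilt 35.54080131859988
(35, 0.045, 0) [0.52  0.191 0.207] [-0.019 -0.003 -0.037]
```

View pics/m8.png

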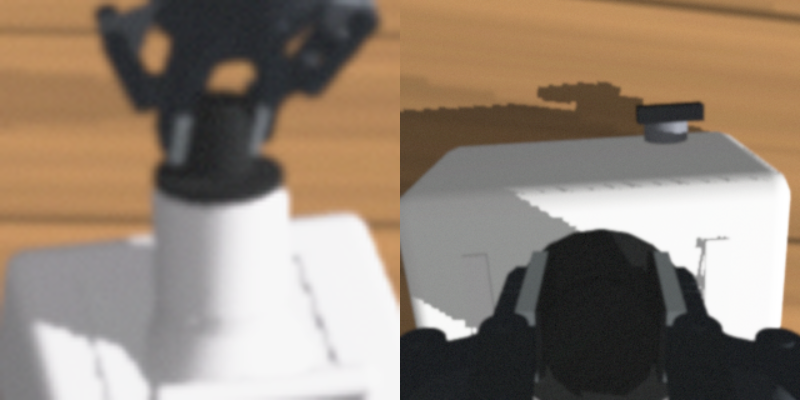

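Scene crop: the flange sits on the rim all round as far as visible. The reaction of about 22 N is along the neck axis. Fitting a plane to the flange top and pressing slightly more.

Emit:
servo_tool(
  rows=[
    {"offset": [0, 0, 0.015], "yaw": 0, "claw": 1},
    {"offset": [-0.01, 0, 0.035], "yaw": 0, "claw": 1},
    {"offset": [-0.01, 0, 0.035], "yaw": 0, "claw": 1},
    {"offset": [-0.01, 0, 0.035], "yaw": 0, "claw": 1},
  ],
)

```text
time: 14.92
ee_pos: [0.5185, 0.1914, 0.1996]
tcp_rot: [177.7, -0.6, -174.1]
wrist_force: [-18.3, -2.9, 12.1]
opening: 0.0309
grasp_force: 54.4
```

```bash
cat > seat.py <<'E'
from path import *
import sys
for f in sys.argv[1:]:
    z=np.load(f+".npz");W=z["W"];p=z["p"].astype(int)
    # offset of this camera: from neck's outside (white) vs fitted cylinder
    e=W-M;h=e@n;r=np.linalg.norm(e-h[...,None]*n,axis=2)
    m=(p.max(2)<90)&(h>.002)&(h<.014)&(r>.021)&(r<.036);q=W[m]
    for k in range(6):
        c=q.mean(0);N=np.linalg.svd(q-c)[2][2];N*=np.sign(N[2]);d=(q-c)@N;q=q[np.abs(d)<max(.0015,1.5*np.std(d))]
    print(f,len(q),"normal",N,"angle to neck",np.degrees(np.arccos(N@n)),"lean",np.degrees(np.arctan2(-N@cx,N[2])),"h at mouth axis",((c-M)@N)/(n@N),"rms",np.std((q-c)@N))
E
python3 look.py scene s9; python3 look.py wrist w9; python3 seat.py s8 w8 s9 w9; python3 path.py "[(35,.045,0)]"
```

```text
14.925 [0.5185 0.1914 0.1996] [ 177.7009   -0.6451 -174.0612] [-18.3295  -2.857   12.0709] 0.030889185797792918 54.419699907302856
14.975 [0.5185 0.1914 0.1996] [ 177.6995   -0.6473 -174.0605] [-17.578   -3.3207  12.0357] 0.03043634386647035 54.41994667053223
s8 135 normal [-0.465 -0.093  0.88 ] angle to neck 6.778800400057423 lean 28.305836847653943 h at mouth axis 0.011015255092892952 rms 0.0006726879662804301
w8 2661 normal [-0.489 -0.088  0.868] angle to neck 5.269806753001377 lean 29.76317876530797 h at mouth axis 0.011556402618738554 rms 0.0005923048776242742
s9 115 normal [-0.531 -0.097  0.842] angle to neck 2.44173230963856 lean 32.6770312097869 h at mouth axis 0.00871277380407029 rms 0.0005949262183822411
w9 4774 normal [-0.537 -0.094  0.838] angle to neck 2.012836443569179 lean 33.04827214912602 h at mouth axis 0.009726896861726278 rms 0.0006197216825629163
yaw 0.0011000000000000038 q [19.108  4.678  4.138 89.566  2.383 13.179] [0.519 0.191 0.2  ] [ 177.704   -0.647 -174.061] [-17.754  -2.274  11.564] 15.025
best tilt 35.58929615373028
(35, 0.045, 0) [0.52  0.191 0.207] [-0.012 -0.003 -0.076]
```

Emit:
servo_tool(
  rows=[
    {"offset": [0.015, 0, 0.015], "yaw": 0, "claw": 1},
    {"offset": [0.025, 0, 0.035], "yaw": 0, "claw": 1},
    {"offset": [0.025, 0, 0.035], "yaw": 0, "claw": 1},
    {"offset": [0.025, 0, 0.035], "yaw": 0, "claw": 1},
  ],
)

```text
time: 15.52
ee_pos: [0.5182, 0.1917, 0.1978]
tcp_rot: [177.7, -0.3, -174.1]
wrist_force: [-9.1, -0.6, 18.4]
opening: 0.0307
grasp_force: 55.3
```

```bash
python3 look.py scene s10; python3 look.py wrist w10; python3 seat.py s10 w10
```

```text
15.525 [0.5182 0.1917 0.1978] [ 177.6587   -0.2777 -174.0572] [-9.0811 -0.556  18.4457] 0.03065548255730728 55.30517220497131
15.575 [0.5183 0.1916 0.1978] [ 177.6572   -0.2773 -174.0617] [-8.1518 -0.9104 17.4345] 0.03057835943616245 55.30514180660248
s10 112 normal [-0.559 -0.093  0.824] angle to neck 0.5620673010081929 lean 34.51149547029016 h at mouth axis 0.007737314667001289 rms 0.0005936437843029039
w10 5097 normal [-0.565 -0.089  0.82 ] angle to neck 0.08459756613330396 lean 34.915626156798886 h at mouth axis 0.008782498573726963 rms 0.0006199602182204847
```

Seated: axis within about 0.5° and flange height about 8 mm (nominal). Hold, unload, release, and lift.

Emit:
servo_tool(
  rows=[
    {"offset": [0, 0, 0], "yaw": 0, "claw": 1},
    {"offset": [0, 0, 0], "yaw": 0, "claw": 1},
    {"offset": [0, 0, -0.02], "yaw": 0, "claw": 1},
    {"offset": [0, 0, -0.025], "yaw": 0, "claw": 0},
    {"offset": [0, 0, -0.025], "yaw": 0, "claw": 0},
    {"offset": [0, 0, -0.025], "yaw": 0, "claw": 0},
    {"offset": [0, 0, -0.025], "yaw": 0, "claw": 0},
    {"offset": [0, 0, -0.025], "yaw": 0, "claw": 0},
  ],
)

```text
time: 16.62
ee_pos: [0.5188, 0.1915, 0.1976]
tcp_rot: [177.7, -0.4, -174.1]
wrist_force: [0.1, 0.6, 0.1]
opening: 0.0853
grasp_force: 0.0
```

```bash
python3 look.py scene s11; python3 look.py wrist w11; python3 seat.py s11 w11
```

```text
16.625 [0.5188 0.1915 0.1976] [ 177.7157   -0.3836 -174.0839] [0.131  0.6449 0.1012] 0.08531999839634977 0.0
16.675 [0.5188 0.1915 0.1977] [ 177.7151   -0.3804 -174.0837] [-0.8633  0.2101  0.4022] 0.08527819401414778 0.0
s11 112 normal [-0.549 -0.095  0.83 ] angle to neck 1.2284930910431975 lean 33.869705861438035 h at mouth axis 0.007838166780437044 rms 0.0005837604262743264
w11 10331 normal [-0.567 -0.089  0.819] angle to neck 0.05689625525251094 lean 34.99511770671737 h at mouth axis 0.008778268377127751 rms 0.0006135809783201393
```

Emit:
servo_tool(
  rows=[
    {"offset": [0, 0, -0.2], "yaw": 0, "claw": 0},
    {"offset": [0, 0, -0.5], "yaw": 0, "claw": 0},
    {"offset": [0, 0, -1], "yaw": 0, "claw": 0},
    {"offset": [0, 0, -1], "yaw": 0, "claw": 0},
    {"offset": [0, 0, -1], "yaw": 0, "claw": 0},
  ],
)

```text
time: 17.35
ee_pos: [0.5199, 0.1876, 0.2973]
tcp_rot: [177.7, -0.4, -174.1]
wrist_force: [0.4, -0.4, -0.4]
opening: 0.0855
grasp_force: 0.0
```

```bash
python3 look.py scene s12; python3 seat.py s12; python3 -c "
from workcell import *
o=get_obs();print(o['ee_pos'],o['qd'].round(1));print(job_done())"
```

```text
17.35 [0.5199 0.1876 0.2973] [ 177.714    -0.3782 -174.0858] [ 0.4248 -0.4187 -0.3625] 0.08554617784736876 0.0
s12 106 normal [-0.559 -0.094  0.824] angle to neck 0.5640485681322144 lean 34.53906518254836 h at mouth axis 0.007584024555416273 rms 0.000505389833857763
[0.51969846 0.18753881 0.29661651] [ 0.1  0.2 -0.8  0.1  0.1  0. ]
the job is handed in; nothing more can be done
None
```

The middle-sized bung is fully home in the neck by my camera check (axis within about 0.6°, flange on the rim) and let go; the other two bungs were not touched, and I handed the job in at about 17 s, though no verdict came back.

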